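Close the imaging-plate case and tuck its flap

TASK

Close the imaging-plate case on the bench: with the fingertips, push the open flap over until it lies flat, then push it by its ridge so that its free edge slides fully home beneath the steel lip. Only push and press: do not lift, tip or shove the case along the bench, leave the plate inside it, and do not disturb the bottle, mouse and tape roll beside it.

Things in the scene. Friction and masses are not known exactly. Their poses are not given: they have to be found in the camera images.
- case: grey flat plastic case, 190 x 150 mm (its x, y), heavy (about 1.8 kg) and standing loose on the bench; its top surface is 34 mm above the bench. Origin: centre of its underside; z up; +x runs from the flap's hinge towards the steel lip (roughly away from the robot, turned by up to 0.65 rad). An open recess in its middle (x -45 to +48 mm, y -63 to +63 mm, floor 10 mm above the bench) holds the plate
- flap (a joint): hinge angle of the white flap, rad: 0 = lying flat over the recess, 1.57 = standing upright, up to 2.0 = leaning back towards the robot. It stays where it is left (stiff hinge, about 0.04 N m). The flap is a plate 95 mm from hinge axis to free edge, 116 mm wide, 3 mm thick. The hinge axis is parallel to the case's y
- tuck (a joint): how far the flap with its hinge has slid along the case's +x, m: 0 = at the start, its end stop is at 0.022 = fully home under the lip. Needs about 2 N to slide and stays where it is left. It can slide home only while the flap lies flat; if it has slid forward before the flap is flat, the edge lands on the lip, and must be pushed back
- hinge_mid (a point): middle of the flap's hinge axis, 37.5 mm above the bench, at case x = -50 mm + tuck; moves with the slide
- flap_edge (a point): middle of the flap's free edge, 95 mm from the hinge axis (half-way through the 3 mm thickness). With the flap flat it is at case x = +45 mm before the tuck, +67 mm when home
- ridge_top (a point): middle of the top of the ridge, a straight bar 90 mm wide (along the case's y), 5 mm thick, standing 8 mm up from the flap's outer face (the one that faces the robot when open, up when closed); its centre line is 57.5 mm from the hinge axis. This point is 9.5 mm off the flap's middle plane. With the flap flat it is 47 mm above the bench, and the flap's upper face (39 mm above the bench) is clear between hinge and ridge for a fingertip to stand on
- lip_front (a point): middle of the underside of the steel retaining lip at the rear end of its flare, 42.5 mm above the bench, at case x = +59 mm. The lip, 140 mm wide, overhangs from case x = 59 to 76 mm, leaving 8.5 mm over the case's top; its front is flared upwards, reaching to case x = 49 mm and 51.5 mm above the bench
- plate: blue imaging plate 82 x 110 x 5 mm, loose on the recess floor; origin: centre of its underside. Not to be taken out
- gel: round bottle, diameter 48 mm, 115 mm tall, standing beside the case; origin: centre of its underside
- mouse: white computer mouse 108 x 60 x 32 mm beside the case; origin: centre of its underside
- tape: yellow roll of tape lying flat, diameter 80 mm, 24 mm high, beside the case; origin: centre of its underside

How it is judged:
On the way, in this order (a step that is already met when the one before it is completed fails the run):
1. the flap is folded down over the recess (within 0.25 rad of flat) (value of joint flap below 0.25 rad), for 0.05 s.
2. the flap is flat and its edge is home beneath the lip (value of joint flap below 0.06 rad and value of joint tuck above 0.017 m), for 0.2 s.
At the end, for the whole second after the job is handed in: flap within 0.06 rad of flat, slid at least 17 mm of its 22 mm (edge well under the lip), case upright, at rest and within 50 mm of its start, plate on the recess floor, bottle, mouse and tape each within 30 mm of their starts (all of step 2 and z of flap_edge in the frame of lip_front below 0.001 m and x of flap_edge in the frame of lip_front above 0.002 m and angle between case's own z axis and vertical below 0.05 rad and distance of case from where it was at the start of the episode below 0.05 m and linear speed of case below 0.01 m/s and z of plate in the frame of case below 0.016 m and distance of each of gel, mouse, tape from where it was at the start of the episode below 0.03 m); the robot touches nothing.
It fails at once if the case is lifted by more than 8 mm or tipped (height (world z) of case above 0.008 m or angle between case's own z axis and vertical above 0.12 rad).
It fails at once if the case is shoved by more than 50 mm (distance of case from where it was at the start of the episode above 0.05 m).
It fails at once if the plate is lifted from the recess (z of plate in the frame of case above 0.022 m).
It fails at once if the bottle, mouse or tape is moved by more than 30 mm or lifted (distance of any of gel, mouse, tape from where it was at the start of the episode above 0.03 m).
It also fails if it takes over 48 s, if anything falls off the work surface, if the arm or the gripper's body presses on something with over 40 N, if the wrist force passes 120 N, or if a joint passes its speed limit or range.

ROBOT

A 6-joint arm with a two-finger parallel gripper is mounted at the origin on the work surface. World frame = base frame: x ahead of the robot, y to its left, z up, the work surface at z = 0. Lengths are in m, angles in rad, forces in N, time in s.
With the tool pointing down it reaches from about 0.325 to 0.85 m from the base axis. Payload 4.4 kg.
Tool frame: the origin (TCP) lies midway between the tips of the shut fingers; the grasp point (between the pads) lies 19 mm behind it; z points along the fingers, y is the line along which they close (so a half turn about z gives the same grasp; the last joint's range is limited). The gripper opens to 94 mm and grips with 3 to 60 N. Pads are 16 mm wide; open, the fingers measure 119 mm over their backs; the gripper's body (75 mm by 177 mm) begins 78 mm behind the grasp point.
Start: joints at [-1.488, 0.207, 1.542, -0, 1.393, -0.15], TCP at [0.133, -0.559, 0.205] pointing down, gripper open.
Joint ranges: [-2.73, 2.73], [-0.86, 2.22], [0.23, 2.46], [-1.11, 4.25], [0.08, 2.63], [-2.82, 2.82]. Speed limits (rad/s): [2.79, 2.79, 3.14, 3.14, 3.14, 3.14].

INTERFACE

Orientations are given as a 3x3 rotation matrix whose columns are the frame's x, y, z axes.
In Python, from bench import arm, vision gives the robot as it stands.
- The arm moves only by the tool move_arm, never from a script. Its argument "moves" is a list that holds one entry, the list of rows, each a list of 4 numbers: the shift along the world's x, y, z in cm, then the turn about the world's z in degrees. In form: [[[tx, ty, tz, yaw], ...]]. A call has 1 to 12 rows; each row shifts and turns the commanded pose from where the row before left it; what a row does not reach is not made up. A row lasts 1/8 s, in which the tool goes at most 62.5 mm and 10.7 degrees, less where a joint would pass 70% of its speed; a pose out of reach is approached as far as the arm can. A call with a gripper value outside its range is refused whole. "claw" is the finger opening in cm, from 0 to 9.4, set as the call begins (left out, the last holds). The fingers move at their own pace and stop on an object; "grip_force" is the grip in N (left out, the last holds). Time passes only in rows, so rows that do not move let the fingers close. It gives the time, the measured TCP pose, the force, the opening and the grip force at its end, in the units of the state.
- arm.read_state(): the state, without advancing time (a new reading comes with each control period).
- vision.grab_frame(name): name is "scene" or "top"; returns a dict with "frame" (400x640x3 uint8, blue, green, red), "mtx" (3x3 intrinsics, pixels), "cam_to_world" (4x4, takes a point from camera to world coordinates). Camera axes: x right, y down, z forward; pixel columns grow to the right and rows downward; lengths in m; the calibration is good to about 2 mm. A picture is of the moment at which its call begins. There is no depth.
- arm.close_job(): hands the job in; it is judged then, once.
Trained networks look in the newest picture that a camera, given by its name, has taken for a name from the list of things; names that differ only in an ending like _2 or _b are one class to them, and where a whole thing is asked for, a point or a joint stands for the part that bears it (a point fixed in the world has none). Each returns a list of dicts, best first, with "confidence" (0 to 1); they miss things now and then, are a little off and sometimes report something else, mostly with a low value. They report only what shows in the picture. A call takes as long as a camera call.
- vision.search_frame(camera, thing): "at" ([x, y, z] in m, in world coordinates, good to about 4 mm: the middle of the surface that is visible of it).
- vision.tip_of(camera, thing): "at" ([x, y, z] in m, in world coordinates, good to about 4 mm: a listed point, or the origin of a listed thing).
The state is a dict: "t": time; "q": joint angles; "joint_velocities": joint speeds; "joint_efforts": joint torques, N m; "position": TCP position; "eef_rot": TCP orientation; "contact_force": force on the tool from outside, world axes, zero at the start; "ft_torque": the same for the moment, N m; "opening": opening from 0.0 (shut) to 1.0 (fully open); "grasp_force": force on a finger pad.
Only numpy, scipy, OpenCV 4.12 (cv2) and the standard library are available. Lean on these libraries where they do the work, as an engineer would, in place of code of your own. Each camera call takes 0.05 s, during which the arm holds its last target. There are 200 camera calls.

## Working session

There is one attempt and no reset: what is moved stays moved. The work goes in short steps, Python scripts to look and compute and a tool call to move; the robot and the scene stay as the last step left them, time stands still between calls to the robot, and variables do not carry over. Pictures are saved under pics/ and viewed, at most 10 in all, crops included, and the job is handed in when it is done.

Besides the shell and the picture viewer there is one more tool, called after "Emit:" by a JSON object that holds its "method" and its "body", one argument or row to a line. move_arm: Moves the arm, as the interface text tells. Its arguments: {"type":"object","properties":{"moves":{"type":"array"},"claw":{"type":"number"},"grip_force":{"type":"number"}},"required":["moves"]}

```bash
mkdir -p pics; cat > h.py <<'E'
import numpy as np,cv2
from bench import arm,vision
np.set_printoptions(precision=4,suppress=True)
def best(names,cams=("top","scene")):
    for c in cams:
        for n in names:
            r=vision.tip_of(c,n)
            print(c,n,[(np.round(d["at"],4).tolist(),round(d["confidence"],2)) for d in r[:2]])
E
python3 - <<'E'
from h import *
ims=[]
for c in ("top","scene"):
    f=vision.grab_frame(c); cv2.imwrite(f"pics/{c}0.png",f["frame"])
best(["case","hinge_mid","flap_edge","ridge_top","lip_front","gel","mouse","tape","plate"])
s=arm.read_state();print(s["t"],s["position"],s["eef_rot"],s["opening"])
E
```

```text
top case [([0.6233, 0.0107, 0.0024], 0.87), ([0.6206, 0.0209, 0.0113], 0.44)]
top hinge_mid [([0.5709, 0.0276, 0.0345], 0.68)]
top flap_edge [([0.5986, 0.0177, 0.1279], 0.96), ([0.6982, 0.1441, -0.0006], 0.33)]
top ridge_top [([0.6215, 0.0111, 0.0007], 0.65), ([0.57, 0.0262, 0.0358], 0.65)]
top lip_front [([0.6797, 0.0042, 0.043], 0.77)]
top gel [([0.6988, 0.1472, 0.0003], 0.93)]
top mouse [([0.5847, -0.1413, 0.0036], 0.78)]
top tape [([0.5841, 0.1781, -0.0013], 0.96)]
top plate [([0.624, 0.0195, 0.0107], 0.64)]
scene case [([0.6167, 0.0174, 0.0011], 0.86)]
scene hinge_mid [([0.5696, 0.0265, 0.0386], 0.94)]
scene flap_edge [([0.6025, 0.0244, 0.1299], 0.56)]
scene ridge_top [([0.5802, 0.0215, 0.0966], 0.96), ([0.6025, 0.0223, 0.1273], 0.68)]
scene lip_front [([0.6788, 0.0027, 0.0415], 0.78)]
scene gel [([0.7001, 0.148, 0.0001], 0.84)]
scene mouse [([0.5842, -0.1399, 0.0033], 0.56)]
scene tape [([0.5867, 0.1729, -0.0011], 0.67), ([0.6169, 0.0122, 0.0107], 0.56)]
scene plate []
1.0 [ 0.1332 -0.5594  0.2055] [[ 0.9728  0.2317  0.    ]
 [ 0.2317 -0.9728 -0.0001]
 [-0.      0.0001 -1.    ]] 1.0019012782070942
```

View pics/top0.png

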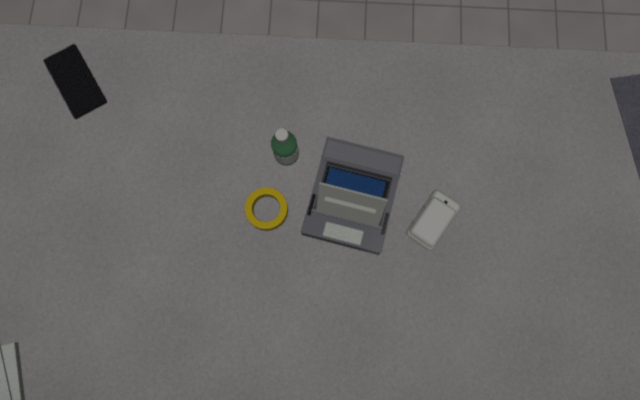

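View pics/scene0.png

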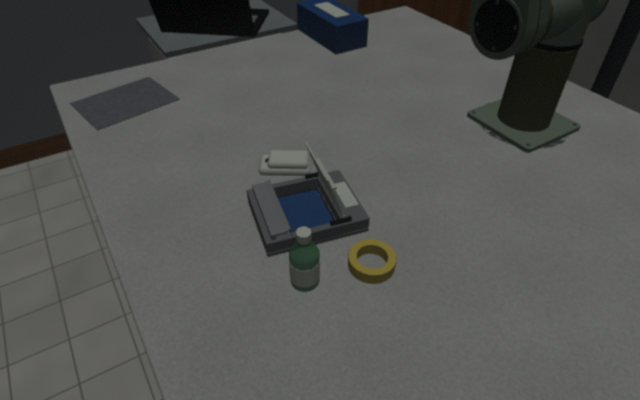

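The flap leans slightly forward (edge near 352,190 in the top view), the case yaw is about -0.215 rad, and the bottle, tape and mouse are clear to the sides. I'll shut the fingers and go in behind the flap.

Emit:
{"method": "move_arm", "body": {
  "moves": [
    [[3,4.2,0,-2.1],[3,4.2,0,-2.1],[3,4.2,0,-2.1],[3,4.2,0,-2.1],[3,4.2,0,-2.1],[3,4.2,0,-2.1],[3,4.2,0,-2.1],[3,4.2,0,-2.1],[3,4.2,0,-2.1],[3,4.2,0,-2.1],[3,4.2,0,-2.1],[3,4.2,0,-2.1]]
  ],
  "claw": 0
}}

```text
t: 2.5
position: [0.4941, -0.0539, 0.2057]
eef_rot: [[0.979, -0.206, 0.001], [-0.206, -0.979, -0.0], [0.001, 0.0, -1.0]]
contact_force: [1.5, -0.2, -0.2]
opening: 0.004
grasp_force: 0.0
```

Emit:
{"method": "move_arm", "body": {
  "moves": [
    [[3,4.2,0,-0.5],[3,4,0,0],[0,0,0,0],[0,0,0,0]]
  ]
}}

```text
t: 3.0
position: [0.5527, 0.0263, 0.2052]
eef_rot: [[0.977, -0.213, -0.001], [-0.213, -0.977, -0.001], [-0.001, 0.001, -1.0]]
contact_force: [0.3, -0.7, 0.3]
opening: 0.004
grasp_force: 0.0
```

```bash
cat >> h.py <<'E'
H=np.array([.5715,.0265]);Y=-.215
def uv(p,H=H):  # world->(u,v,z) about the hinge, mm
    d=np.array(p[:2])-H;c,s=np.cos(Y),np.sin(Y);return np.array([d@[c,s],d@[-s,c],p[2]])*1e3
def world(u,v,z): c,s=np.cos(Y),np.sin(Y);return np.array([H[0]+(u*c-v*s)/1e3,H[1]+(u*s+v*c)/1e3,z/1e3])
def me():
    s=arm.read_state();R=s["eef_rot"];print("t",s["t"],"p",s["position"],"uv",uv(s["position"]),"yaw",np.arctan2(R[1,0],R[0,0]),"F",s["contact_force"],"op",s["opening"]);return s
E
python3 - <<'E'
from h import *
s=me()
best(["hinge_mid","flap_edge","ridge_top","lip_front"])
p=s["position"]
pts=[world(-10,0,205),world(-10,0,119)]
for th in np.linspace(1.3,-.02,12):pts.append(world(85*np.cos(th)-1.5*np.sin(th)-8,0,37.5+85*np.sin(th)+1.5*np.cos(th)))
for q in pts: print(np.round((q-p)*100,1));p=q
E
```

```text
t 3.0 p [0.5527 0.0263 0.2052] uv [-18.3483  -4.2012 205.1638] yaw -0.21436779680822093 F [ 0.332  -0.6577  0.3254] op 0.003870362322971562
top hinge_mid [([0.5709, 0.0276, 0.0345], 0.68)]
top flap_edge [([0.5986, 0.0177, 0.1279], 0.96), ([0.6982, 0.1441, -0.0006], 0.33)]
top ridge_top [([0.6215, 0.0111, 0.0007], 0.65), ([0.57, 0.0262, 0.0358], 0.65)]
top lip_front [([0.6797, 0.0042, 0.043], 0.77)]
scene hinge_mid [([0.5696, 0.0265, 0.0386], 0.94)]
scene flap_edge [([0.6025, 0.0244, 0.1299], 0.56)]
scene ridge_top [([0.5802, 0.0215, 0.0966], 0.96), ([0.6025, 0.0223, 0.1273], 0.68)]
scene lip_front [([0.6788, 0.0027, 0.0415], 0.78)]
[ 0.9  0.2 -0. ]
[ 0.   0.  -8.6]
[ 2.3 -0.5  0.1]
[ 0.9 -0.2 -0.3]
[ 0.9 -0.2 -0.4]
[ 0.8 -0.2 -0.5]
[ 0.8 -0.2 -0.6]
[ 0.7 -0.2 -0.7]
[ 0.6 -0.1 -0.8]
[ 0.5 -0.1 -0.9]
[ 0.4 -0.1 -0.9]
[ 0.3 -0.1 -1. ]
[ 0.2 -0.  -1. ]
[ 0.1 -0.  -1. ]
```

Emit:
{"method": "move_arm", "body": {
  "moves": [
    [[0.5,0.2,-4.3,0],[0.4,0,-4.3,0],[0,0,0,0],[1.2,-0.3,0.1,0],[1.1,-0.2,0,0],[0.9,-0.2,-0.3,0],[0.9,-0.2,-0.4,0],[0.8,-0.2,-0.5,0],[0.8,-0.2,-0.6,0],[0.7,-0.2,-0.7,0],[0,0,0,0],[0,0,0,0]]
  ]
}}

```text
t: 4.9
position: [0.626, 0.0136, 0.0952]
eef_rot: [[0.977, -0.213, -0.001], [-0.213, -0.977, 0.0], [-0.001, 0.0, -1.0]]
contact_force: [0.6, 0.7, -0.4]
opening: 0.006
grasp_force: 0.0
```

```bash
python3 - <<'E'
from h import *
me()
for c in ("top","scene"):
    f=vision.grab_frame(c)
cv2.imwrite("pics/s1.png",cv2.resize(f["frame"][100:300,180:440],None,fx=3,fy=3))
best(["hinge_mid","flap_edge","ridge_top","lip_front"])
E
```

```text
t 4.9 p [0.626  0.0136 0.0952] uv [55.9926 -0.9412 95.1954] yaw -0.21473486766465424 F [ 0.6354  0.6513 -0.4084] op 0.005632230343028387
top hinge_mid []
top flap_edge []
top ridge_top []
top lip_front []
scene hinge_mid [([0.569, 0.0249, 0.0391], 0.92)]
scene flap_edge [([0.644, 0.0149, 0.0947], 0.72)]
scene ridge_top [([0.608, 0.0183, 0.0812], 0.7)]
scene lip_front [([0.6767, 0.0048, 0.0416], 0.8)]
```

View pics/s1.png

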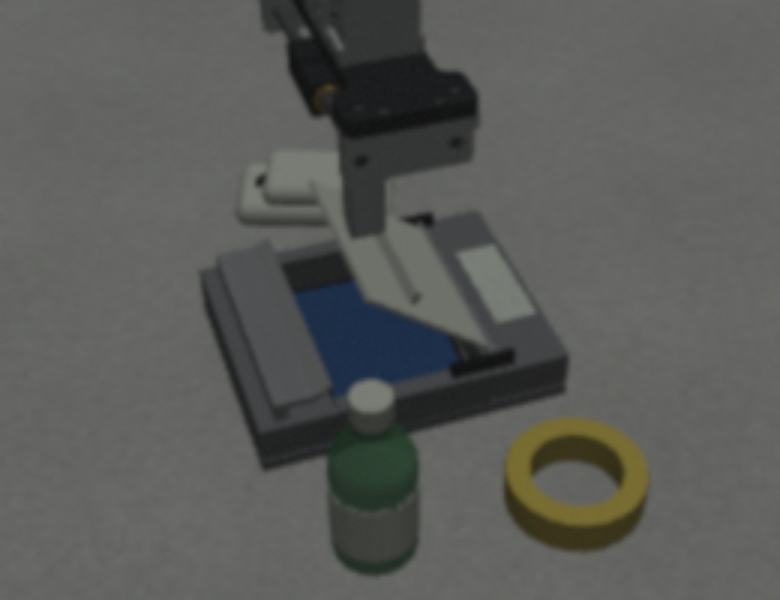

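The fingertip (crop 365,230) lies on the flap's outer face between ridge and edge; the flap is at about 0.65 rad and the case is unmoved. I'll carry on along the arc.

Emit:
{"method": "move_arm", "body": {
  "moves": [
    [[0.6,-0.1,-0.8,0],[0.5,-0.1,-0.9,0],[0.4,-0.1,-0.9,0],[0.3,-0.1,-1,0],[0.2,0,-1,0],[0.1,0,-0.8,0],[0,0,-0.2,0],[0,0,0,0],[0,0,0,0]]
  ]
}}

```text
t: 6.52
position: [0.6474, 0.0096, 0.0398]
eef_rot: [[0.977, -0.213, 0.001], [-0.213, -0.977, -0.0], [0.001, -0.0, -1.0]]
contact_force: [-0.1, -0.2, 0.1]
opening: 0.002
grasp_force: 0.0
```

```bash
python3 - <<'E'
from h import *
me()
for c in ("top","scene"):
    f=vision.grab_frame(c)
cv2.imwrite("pics/s2.png",cv2.resize(f["frame"][130:270,210:390],None,fx=4,fy=4))
best(["hinge_mid","flap_edge","ridge_top","lip_front"])
E
```

```text
t 6.525 p [0.6474 0.0096 0.0398] uv [77.7982 -0.2671 39.774 ] yaw -0.2147494090356083 F [-0.0661 -0.1881  0.136 ] op 0.002400894591038083
top hinge_mid []
top flap_edge []
top ridge_top []
top lip_front []
scene hinge_mid [([0.5699, 0.0272, 0.0385], 0.69)]
scene flap_edge [([0.6679, 0.0088, 0.0372], 0.94), ([0.6762, 0.0041, 0.0422], 0.48)]
scene ridge_top [([0.6315, 0.0098, 0.0479], 0.73)]
scene lip_front [([0.6796, 0.0042, 0.0391], 0.7)]
```

View pics/s2.png

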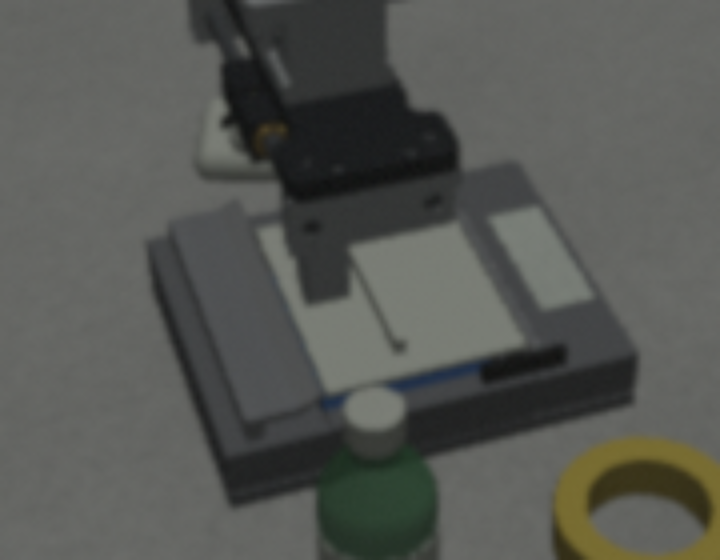

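The flap lies almost flat, tip at (325,300) ahead of the ridge, edge in front of the lip. Press it down and read the force.

Emit:
{"method": "move_arm", "body": {
  "moves": [
    [[0,0,-0.1,0],[0,0,-0.1,0],[0,0,0,0]]
  ]
}}

```text
t: 7.4
position: [0.6474, 0.0096, 0.0383]
eef_rot: [[0.977, -0.213, 0.0], [-0.213, -0.977, -0.0], [0.0, -0.0, -1.0]]
contact_force: [-2.4, -1.0, 5.7]
opening: 0.005
grasp_force: 2.5
```

Emit:
{"method": "move_arm", "body": {
  "moves": [
    [[0,0,2.3,0],[-2,0.4,0,0],[-2,0.4,0,0],[0,0,0,0],[0,0,-1.5,0],[0,0,-0.5,0],[0,0,0,0],[0,0,0,0]]
  ]
}}

```text
t: 8.4
position: [0.6074, 0.0175, 0.04]
eef_rot: [[0.977, -0.213, -0.0], [-0.213, -0.977, 0.0], [-0.0, 0.0, -1.0]]
contact_force: [0.2, 0.2, 0.6]
opening: 0.004
grasp_force: 0.0
```

```bash
python3 - <<'E'
from h import *
me()
for c in ("top","scene"):
    f=vision.grab_frame(c)
cv2.imwrite("pics/s3.png",cv2.resize(f["frame"][130:270,210:390],None,fx=4,fy=4))
best(["hinge_mid","flap_edge","ridge_top","lip_front"])
E
```

```text
t 8.4 p [0.6074 0.0175 0.04  ] uv [36.9649 -1.109  39.9584] yaw -0.21489910021454672 F [0.1699 0.1539 0.5529] op 0.0038748408430533785
top hinge_mid []
top flap_edge []
top ridge_top []
top lip_front []
scene hinge_mid [([0.5717, 0.0225, 0.0394], 0.58)]
scene flap_edge []
scene ridge_top [([0.6274, 0.0125, 0.048], 0.92)]
scene lip_front [([0.6796, 0.0034, 0.0446], 0.58)]
```

View pics/s3.png

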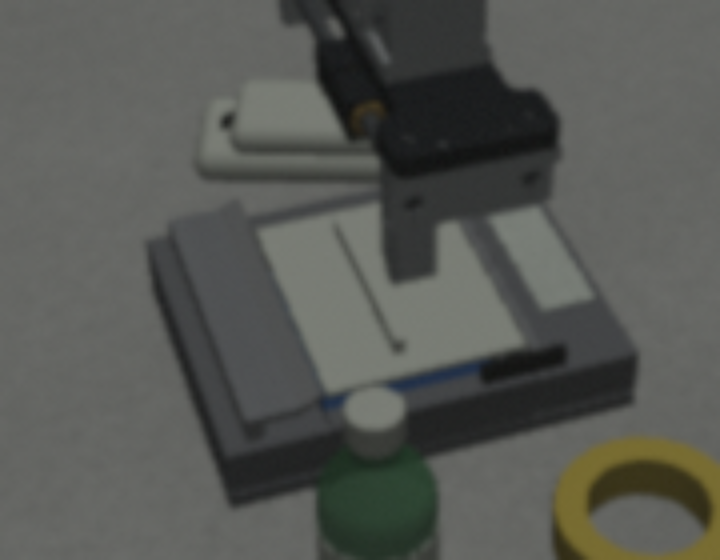

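The flap is flat, with the tip standing at (410,280) behind the ridge bar (335,225)-(400,345). Push along case +x, slowly.

Emit:
{"method": "move_arm", "body": {
  "moves": [
    [[0.4,-0.09,0,0],[0.4,-0.09,0,0],[0.3,-0.07,0,0],[0.3,-0.07,0,0],[0.3,-0.07,0,0],[0.3,-0.07,0,0],[0.3,-0.07,0,0],[0,0,0,0]]
  ]
}}

```text
t: 9.9
position: [0.6307, 0.0123, 0.0404]
eef_rot: [[0.977, -0.213, 0.001], [-0.213, -0.977, -0.0], [0.001, -0.0, -1.0]]
contact_force: [-1.1, 1.7, 0.6]
opening: 0.003
grasp_force: 0.4
```

Emit:
{"method": "move_arm", "body": {
  "moves": [
    [[0.2,-0.05,0,0],[0.2,-0.04,0,0],[0.2,-0.05,0,0],[0,0,0,0]]
  ]
}}

```text
t: 10.4
position: [0.6363, 0.011, 0.0403]
eef_rot: [[0.977, -0.213, -0.0], [-0.213, -0.977, 0.0], [-0.0, -0.0, -1.0]]
contact_force: [-1.7, 2.0, -0.4]
opening: 0.004
grasp_force: 0.9
```

```bash
python3 - <<'E'
from h import *
me()
for c in ("top","scene"):
    f=vision.grab_frame(c)
cv2.imwrite("pics/s4.png",cv2.resize(f["frame"][130:270,210:390],None,fx=4,fy=4))
best(["hinge_mid","ridge_top","lip_front"],("scene",))
E
```

```text
t 10.4 p [0.6363 0.011  0.0403] uv [66.5944 -1.3324 40.3475] yaw -0.2147850811652547 F [-1.6777  1.9826 -0.3874] op 0.0035051773537008828
scene hinge_mid []
scene ridge_top [([0.6495, 0.008, 0.0491], 0.97)]
scene lip_front [([0.676, 0.0022, 0.0402], 0.94)]
```

View pics/s4.png

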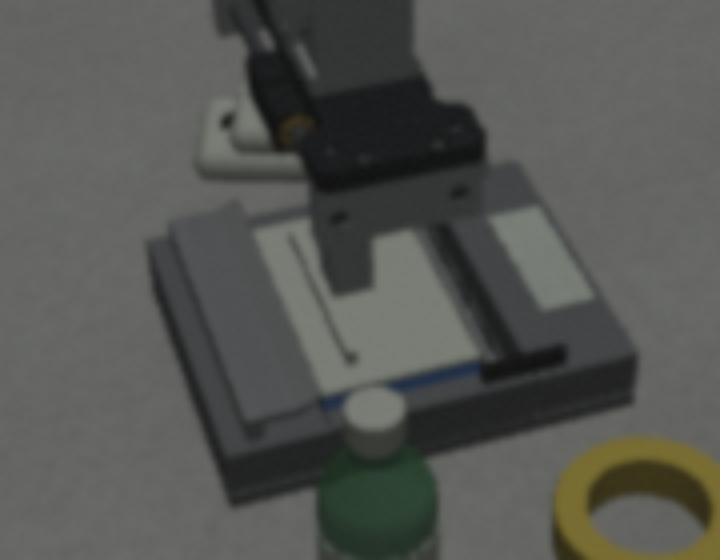

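The edge has gone under the lip (the ridge moved about 20 mm, to (290,235)-(350,360)) and the case is unmoved. No end stop felt yet, so push on in small steps.

Emit:
{"method": "move_arm", "body": {
  "moves": [
    [[0.1,-0.02,0,0],[0.1,-0.02,0,0],[0,0,0,0]]
  ]
}}

```text
t: 11.02
position: [0.6364, 0.011, 0.0401]
eef_rot: [[0.977, -0.213, -0.004], [-0.213, -0.977, 0.001], [-0.004, 0.0, -1.0]]
contact_force: [-5.4, 2.4, 2.4]
opening: 0.004
grasp_force: 3.0
```

Emit:
{"method": "move_arm", "body": {
  "moves": [
    [[0.1,-0.02,0,0],[0.1,-0.02,0,0],[0,0,0,0]]
  ]
}}

```text
t: 11.4
position: [0.6365, 0.0109, 0.0398]
eef_rot: [[0.977, -0.213, -0.008], [-0.213, -0.977, 0.001], [-0.008, 0.001, -1.0]]
contact_force: [-9.5, 2.4, 6.6]
opening: 0.007
grasp_force: 4.9
```

The tip no longer advances and the force climbs: that is the end stop. Back off, lift, and look.

Emit:
{"method": "move_arm", "body": {
  "moves": [
    [[-0.4,0.1,0,0],[-0.5,0.1,0.2,0],[0,0,3,0],[-1,0.2,5,0],[-4,0.6,4,0],[-5,0,2,0],[-5,0,2,0],[-5,0,0,0],[0,0,0,0]]
  ]
}}

```text
t: 12.52
position: [0.4287, 0.0202, 0.2024]
eef_rot: [[0.977, -0.213, 0.001], [-0.213, -0.977, -0.001], [0.001, 0.0, -1.0]]
contact_force: [0.9, -0.0, -0.2]
opening: 0.007
grasp_force: 0.0
```

```bash
python3 - <<'E'
from h import *
me()
for c in ("top","scene"):
    f=vision.grab_frame(c)
cv2.imwrite("pics/s5.png",cv2.resize(f["frame"][130:270,210:390],None,fx=4,fy=4))
best(["case","hinge_mid","ridge_top","lip_front"])
best(["gel","mouse","tape"],("scene",))
E
```

```text
t 12.525 p [0.4287 0.0202 0.2024] uv [-138.1616  -36.6656  202.4394] yaw -0.21511984266740034 F [ 0.8787 -0.0287 -0.2034] op 0.006805310902964073
top case [([0.6196, 0.0163, 0.0], 0.84), ([0.6858, 0.0021, 0.037], 0.24)]
top hinge_mid [([0.5918, 0.0232, 0.0338], 0.67)]
top ridge_top [([0.6497, 0.0126, 0.0477], 0.9), ([0.5845, -0.1404, 0.002], 0.18)]
top lip_front [([0.6781, 0.003, 0.0445], 0.9)]
scene case [([0.6212, 0.0141, 0.0016], 0.59)]
scene hinge_mid [([0.5938, 0.021, 0.037], 0.63), ([0.6526, 0.0071, 0.051], 0.51)]
scene ridge_top [([0.6858, 0.005, 0.0348], 0.7), ([0.6179, 0.016, 0.0034], 0.64)]
scene lip_front [([0.6762, 0.001, 0.0402], 0.63)]
scene gel [([0.6979, 0.1468, 0.0002], 0.81), ([0.6194, 0.0129, 0.0088], 0.67)]
scene mouse [([0.5799, -0.1404, 0.0012], 0.8)]
scene tape [([0.5865, 0.1702, -0.0053], 0.65)]
```

View pics/s5.png

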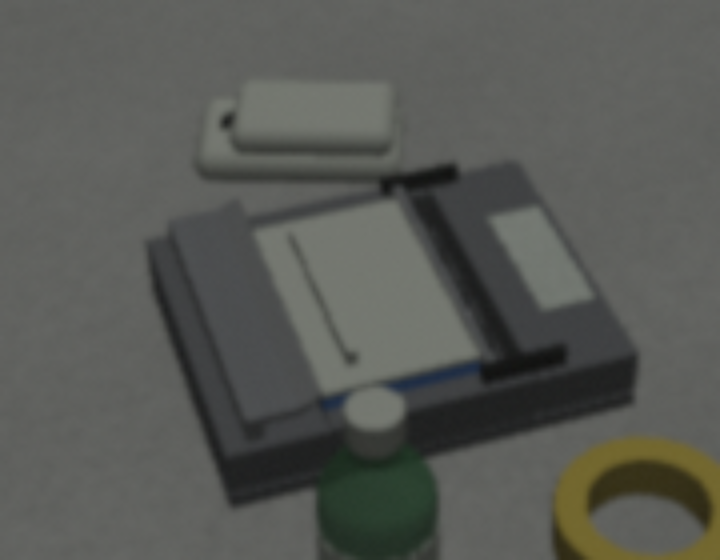

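The flap is flat with its edge under the lip. The hinge has advanced about 22 mm, and the case and the things beside it are where they were. Handing in.

```bash
python3 -c "
from bench import arm
print(arm.close_job())"
```

```text
the job is handed in; nothing more can be done
None
```

I handed the job in at about 12.5 s, with the flap flat and pushed against its end stop, its edge under the lip (about 22 mm by camera); the case, bottle, mouse and tape showed no movement beyond camera error, and the verdict was not reported.

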